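# Line up a glaze blend on the test-tile rack

## Robot

A 7-joint arm with a two-finger parallel gripper is mounted at the origin on the work surface. World frame = base frame: x ahead of the robot, y to its left, z up, the work surface at z = 0. Lengths are in mm, angles in rad, forces in N, time in s.
With the tool pointing down it reaches from about 400 to 875 mm from the base axis. Payload 4.4 kg.
Tool frame: the origin (TCP) lies at the very end of the fingers, on their centre line; the grasp point (between the pads) lies 19 mm behind it (ctrl.grasp_offset is the distance from the TCP to the grasp point, in mm); z points along the fingers, y is the line along which they close (so a half turn about z gives the same grasp; the last joint's range is limited). The gripper opens to 85 mm and grips with 20 to 120 N. Pads are 22 mm wide; open, the fingers measure 114 mm over their backs; the gripper's body (76 mm by 85 mm) begins 54 mm behind the grasp point. The pads swing forward as they close: fully open they stand 13 mm farther back than shut.
Start: joints at [-1.183, 0.628, 0.038, 1.517, -0.027, 0.996, -0.02], TCP at [284.929, 584.237, 231.313] pointing down, gripper open.
Joint ranges: [-3.06, 3.06], [-0.37, 2.12], [-1.25, 1.32], [0.18, 2.47], [-1.1, 4.24], [0.23, 1.98], [-2.94, 2.94]. Speed limits (rad/s): [2.57, 2.57, 3.14, 3.14, 3.14, 3.14, 3.14].

## Interface

Orientations are given as [roll, pitch, yaw] about the fixed x, y, z axes, in that order (R = Rz(yaw) Ry(pitch) Rx(roll)).
In Python, from cell import status, cams, ctrl gives the robot as it stands.
- The arm moves only by the tool move_arm, never from a script. Its argument "plan" is a list of rows, each a list of 3 entries, a list of its own where there are three numbers: the shift along the world's x, y, z in mm, then the turn, a rotation vector about the world's x, y, z in degrees, then the opening, from 0 (shut) to 1 (fully open). In form: [[[x, y, z], [wx, wy, wz], gripper], ...]. A call has 1 to 10 rows; each row shifts and turns the commanded pose from where the row before left it; what a row does not reach is not made up. A row lasts 1/8 s, in which the tool goes at most 62.5 mm and 10.7 degrees, less where a joint would pass 70% of its speed; a pose out of reach is approached as far as the arm can. A call with a gripper value outside its range is refused whole. The fingers move at their own pace and stop on an object; the grip force is fixed at half the most. Time passes only in rows, so rows that do not move let the fingers close. It gives the time, the measured TCP pose, the force, the opening and the grip force at its end, in the units of the state.
- status.read_state(): the state, without advancing time (a new reading comes with each control period).
- cams.get_image(name): name is "side" or "top" or "wrist"; returns the picture (420x560x3 uint8, blue, green, red); there is no depth.
- cams.camera_params(name): a dict with "K" (3x3 intrinsics, pixels), "pose" (4x4, takes a point from camera to world coordinates); the wrist camera has in their place "tool_from_camera" (4x4, takes a point from camera to tool coordinates, whose origin is the TCP and whose axes are the flange's). Camera axes: x right, y down, z forward; pixel columns grow to the right and rows downward; lengths in mm; the calibration is good to about 2 mm. A picture is of the moment at which its call begins: read the wrist's pose just before it. camera_params takes no time and is no camera call.
- ctrl.finish_job(): hands the job in; it is judged then, once.
The state is a dict: "clock": time; "qpos": joint angles; "qd": joint speeds; "tau": joint torques, N m; "eef_pos": TCP position; "tool_rot": TCP orientation; "force": force on the tool from outside, world axes, zero at the start; "torque": the same for the moment, N m; "width": finger opening in mm; "gripper_force": force on a finger pad.
Only numpy, scipy, OpenCV 4.12 (cv2) and the standard library are available. Lean on these libraries where they do the work, as an engineer would, in place of code of your own. Each camera call takes 0.05 s, during which the arm holds its last target. There are 200 camera calls.

## Task

The four blue test tiles are just out of the kiln: stand them upright on the rack's four free marks, one centred and squared up on each, so that the whole row darkens step by step from the white tile at one end to the navy tile at the other. Set the tiles down without dropping them or knocking any over, and leave the small pink jar standing where it is.

Things in the scene. Friction and masses are not known exactly. Their poses are not given: they have to be found in the camera images.
- pale_tile: Pale blue (palest of the four) glazed test tile, loose, about 90 g, an inverted T (all alike): foot 40 (x) x 45 (y) mm, 8 thick; on its middle an upright plate 9 mm thick (x), 45 wide (y), top 75 mm above the underside. Origin: centre of the underside, z up; x and -x look alike. Starts upright on the table, x within 0.5 rad of straight ahead. Pinch the plate from above.
- light_tile: Light blue (second palest of the four) glazed test tile, loose, about 90 g, an inverted T (all alike): foot 40 (x) x 45 (y) mm, 8 thick; on its middle an upright plate 9 mm thick (x), 45 wide (y), top 75 mm above the underside. Origin: centre of the underside, z up; x and -x look alike. Starts upright on the table, x within 0.5 rad of straight ahead. Pinch the plate from above.
- mid_tile: Medium blue (third palest of the four) glazed test tile, loose, about 90 g, an inverted T (all alike): foot 40 (x) x 45 (y) mm, 8 thick; on its middle an upright plate 9 mm thick (x), 45 wide (y), top 75 mm above the underside. Origin: centre of the underside, z up; x and -x look alike. Starts upright on the table, x within 0.5 rad of straight ahead. Pinch the plate from above.
- deep_tile: Deep blue (darkest of the four) glazed test tile, loose, about 90 g, an inverted T (all alike): foot 40 (x) x 45 (y) mm, 8 thick; on its middle an upright plate 9 mm thick (x), 45 wide (y), top 75 mm above the underside. Origin: centre of the underside, z up; x and -x look alike. Starts upright on the table, x within 0.5 rad of straight ahead. Pinch the plate from above.
- white_tile: White tile of the same shape and size as the blue ones, glued to the rack on the outermost mark at one end, 62 mm beyond mark_a or mark_d; its top is 87 mm above the table. A blackish navy tile, alike, is glued on the outermost mark at the other end. Origin: centre of the underside; axes as the marks'.
- mark_a: First free mark on the rack: cream 48 (x) x 53 (y) mm rectangle, dark outline, 12 mm above the table. Origin: its centre, where a tile's underside rests; x across the rack, as the tile's x should be (either way round), y along it. Marks run a, b, c, d towards its -y, 62 mm apart. Rack: fixed plywood board 404 x 82 mm, 8 mm high battens round a channel 64 mm wide.
- mark_b: Second free mark on the rack: cream 48 (x) x 53 (y) mm rectangle, dark outline, 12 mm above the table. Origin: its centre, where a tile's underside rests; x across the rack, as the tile's x should be (either way round), y along it. Marks run a, b, c, d towards its -y, 62 mm apart.
- mark_c: Third free mark on the rack: cream 48 (x) x 53 (y) mm rectangle, dark outline, 12 mm above the table. Origin: its centre, where a tile's underside rests; x across the rack, as the tile's x should be (either way round), y along it. Marks run a, b, c, d towards its -y, 62 mm apart.
- mark_d: Fourth free mark on the rack: cream 48 (x) x 53 (y) mm rectangle, dark outline, 12 mm above the table. Origin: its centre, where a tile's underside rests; x across the rack, as the tile's x should be (either way round), y along it. Marks run a, b, c, d towards its -y, 62 mm apart.
- pink_jar: Bystander: small pink glaze jar with a white cap, loose, 44 mm across, 55 mm tall, standing among the loose tiles. Origin: centre of its underside. Clear of the work stand a yellow jar (66 mm across, 105 mm tall, right, y about -0.45) and a black bowl (110 mm across, 50 mm tall, left, y about 0.45).
Not all that is in view belongs to the job. Leave any green look-alike of the light_tile alone.

How it is judged:
By the outcome, as a careful person would: the job done as asked, in the order asked, and still so for the second after the job is handed in, with the robot touching nothing.
It also fails if it takes over 93 s, if anything falls off the work surface, if the arm or the gripper's body presses on something with over 40 N, if the wrist force passes 120 N, or if a joint passes its speed limit or range.

## Working session

There is one attempt and no reset: what is moved stays moved. The work goes in short steps, Python scripts to look and compute and a tool call to move; the robot and the scene stay as the last step left them, time stands still between calls to the robot, and variables do not carry over. Pictures are saved under pics/ and viewed, at most 14 in all, crops included, and the job is handed in when it is done.

Besides the shell and the picture viewer there is one more tool, called by a JSON object that holds its "api" and its "payload", one argument or row to a line. move_arm: Moves the arm, as the interface text tells. Its arguments: {"type":"object","properties":{"plan":{"type":"array","items":{"type":"array"}}},"required":["plan"]}

```bash
ls; mkdir -p pics; python3 - <<'E'
from cell import status,cams,ctrl
import cv2,numpy as np
np.set_printoptions(precision=4,suppress=True)
for n in ("top","side"):
    cv2.imwrite(f"pics/{n}0.png",cams.get_image(n)); p=cams.camera_params(n); print(n,p["K"],p["pose"])
print(cams.camera_params("wrist")); s=status.read_state(); print(s); print(ctrl.grasp_offset)
E
```

```text
pics
top [[381.2991   0.     284.487 ]
 [  0.     381.2991 211.2172]
 [  0.       0.       1.    ]] [[ -0.0175  -0.9907   0.1348 393.6874]
 [ -0.9998   0.0177   0.0001 -44.0908]
 [ -0.0025  -0.1348  -0.9909 886.8185]
 [  0.       0.       0.       1.    ]]
side [[407.4677   0.     280.6483]
 [  0.     407.4677 206.7571]
 [  0.       0.       1.    ]] [[ -0.9885  -0.0939   0.1183 404.5814]
 [ -0.1502   0.6932  -0.7049 579.6964]
 [ -0.0158  -0.7146  -0.6993 682.1109]
 [  0.       0.       0.       1.    ]]
{'K': array([[350.1139,   0.    , 276.5417],
       [  0.    , 350.1139, 210.1084],
       [  0.    ,   0.    ,   1.    ]]), 'tool_from_camera': array([[   0.0007,   -0.9516,   -0.3073,   78.0351],
       [   1.    ,    0.0004,    0.0009,    0.3965],
       [  -0.0007,   -0.3073,    0.9516, -141.7012],
       [   0.    ,    0.    ,    0.    ,    1.    ]])}
{'clock': 0.1, 'qpos': array([-1.1828,  0.6292,  0.0385,  1.5183, -0.027 ,  0.9963, -0.02  ]), 'qd': array([ 0.0009, -0.0048, -0.0002, -0.0033,  0.0005,  0.0006, -0.0004]), 'tau': array([  0.0025, -56.453 ,   1.2303, -19.3969,   0.0113,   0.0055,
        -0.    ]), 'eef_pos': array([284.6568, 583.7324, 230.5095]), 'tool_rot': array([-3.1399, -0.    ,  2.6878]), 'force': array([-0.4933, -0.1685, -0.2634]), 'torque': array([-0.0044, -0.0426, -0.0198]), 'gripper_force': 0.0, 'width': 85.39597735299286}
18.700000000000003
```

View pics/top0.png

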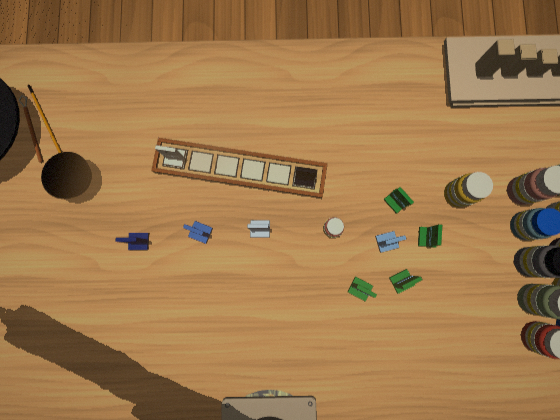

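View pics/side0.png

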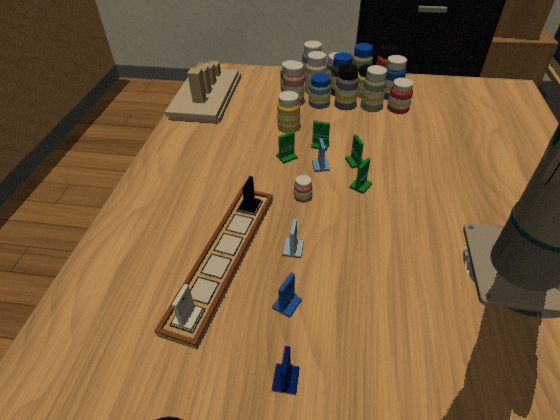

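The blue tiles in the top view are deep (138,241), mid (201,232), pale (260,228) and light (388,242). The green look-alikes are at (399,200), (430,236), (405,281) and (361,289), and the pink jar is at (335,228). The rack has white at (173,157), navy at (306,177), and free marks at (201,162), (227,167), (252,170) and (279,174). I'll fit the known shapes to colour masks to get poses.

```bash
cat > h.py <<'E'
import cv2,numpy as np
from scipy.optimize import minimize
from scipy.spatial.transform import Rotation as R
def box(x0,x1,y0,y1,z0,z1): return np.array([[x,y,z] for x in (x0,x1) for y in (y0,y1) for z in (z0,z1)],float)
TILE=[box(-20,20,-22.5,22.5,0,8),box(-4.5,4.5,-22.5,22.5,8,75)]
MARKS=[box(-24,24,62*k-26.5,62*k+26.5,0,0) for k in (-1.5,-.5,.5,1.5)]
def proj(P,K,T):
    c=(P-T[:3,3])@T[:3,:3]; u=c@K.T; return u[:,:2]/u[:,2:]
def place(parts,p,z):
    c,s=np.cos(p[2]),np.sin(p[2]); M=np.array([[c,-s,0],[s,c,0],[0,0,1]])
    return [q@M.T+[p[0],p[1],z] for q in parts]
def render(parts,K,T,roi,s=6):
    x0,y0,x1,y1=roi; im=np.zeros(((y1-y0)*s,(x1-x0)*s),np.uint8)
    for q in parts:
        u=(proj(q,K,T)-[x0-.5,y0-.5])*s-.5
        cv2.fillConvexPoly(im,cv2.convexHull(np.round(u*16).astype(np.int32)),255,shift=4)
    return cv2.resize(im,(x1-x0,y1-y0),interpolation=cv2.INTER_AREA)/255.
def fit(parts,z,views,p0,steps=(15,15,.25)):
    """views: (mask float, K, T, roi)"""
    def cost(p): return sum(((render(place(parts,p,z),K,T,r)-m[r[1]:r[3],r[0]:r[2]])**2).sum()/max(m[r[1]:r[3],r[0]:r[2]].sum(),1) for m,K,T,r in views)
    p=np.array(p0,float); st=np.array(steps)
    for f in (1,.4,.15):
        S=np.vstack([p]+[p+st*f*e for e in np.eye(3)])
        r=minimize(cost,p,method="Nelder-Mead",options=dict(initial_simplex=S,xatol=.02,fatol=1e-5)); p=r.x
    return p,r.fun
def ground(uv,K,T,z):
    d=T[:3,:3]@np.linalg.solve(K,[*uv,1]); t=(z-T[2,3])/d[2]; return T[:3,3]+t*d
def bluemask(im):
    h=cv2.cvtColor(im,cv2.COLOR_BGR2HSV); return ((h[...,0]>92)&(h[...,0]<135)&(h[...,1]>45)&(h[...,2]>35)).astype(float)
def creammask(im):
    h=cv2.cvtColor(im,cv2.COLOR_BGR2HSV); return ((h[...,1]<70)&(h[...,2]>150)).astype(float)
E
python3 - <<'E'
from h import *; from cell import cams
np.set_printoptions(precision=3,suppress=True)
t=cv2.imread("pics/top0.png");s=cv2.imread("pics/side0.png")
ct,cs=[(c["K"],c["pose"]) for c in map(cams.camera_params,("top","side"))]
for n,u,v in (("pale",(260,229),(293,247)),("light",(388,244),(321,166)),("mid",(200,235),(287,303)),("deep",(140,242),(286,378))):
    p0=ground(u,*ct,4); q0=ground(v,*cs,4); vt=(bluemask(t),*ct,(u[0]-26,u[1]-24,u[0]+26,u[1]+24)); vs=(bluemask(s),*cs,(v[0]-28,v[1]-38,v[0]+28,min(420,v[1]+38)))
    H=cv2.cvtColor(t,cv2.COLOR_BGR2HSV)[u[1],u[0]]
    print(n,p0[:2],q0[:2],H,*[fit(TILE,0,vv,[*p0[:2],a]) for vv,a in (([vt],0),([vs],0),([vt,vs],0))])
u=(240,168);p0=ground(u,*ct,12);print(p0)
m=creammask(t); m[:,:188]=0; m[:,294:]=0
ms=creammask(s);ms[:,:184]=0; ms[310:]=0
print("rack",fit([q*[1,1,1] for q in MARKS],12,[(m,*ct,(185,140,297,195))],[*p0[:2],-.15]))
for (x,y) in ((201,162),(279,174),(190,160),(290,176)): print(t[y,x],end='')
big=cv2.resize(np.hstack([t[130:300,110:330]]),None,fx=3,fy=3,interpolation=cv2.INTER_CUBIC)
ov=cv2.resize(np.uint8(255*np.maximum(m,bluemask(t)))[130:300,110:330],None,fx=3,fy=3); big[...,2]=np.maximum(big[...,2],ov//2)
cv2.imwrite("pics/a.png",big)
cv2.imwrite("pics/l.png",cv2.resize(t[180:310,310:460],None,fx=4,fy=4,interpolation=cv2.INTER_CUBIC))
E
```

```text
pale [473.149  13.605] [474.161  15.446] [15 19 81] (array([493.149, -86.395,   0.917]), np.float64(0.0)) (array([ 533.149, -146.395,    0.333]), np.float64(1.0)) (array([ 514.816, -149.728,    1.806]), np.float64(1.0))
light [ 433.197 -281.52 ] [ 436.669 -270.507] [104  57  85] (array([ 439.761, -279.521,    0.218]), np.float64(0.1869964124227822)) (array([ 439.097, -277.119,    0.158]), np.float64(0.1641563423251952)) (array([ 439.522, -279.1  ,    0.19 ]), np.float64(0.37629889702065167))
mid [461.664 152.825] [467.601 155.233] [110 124 132] (array([469.278, 153.374,  -0.398]), np.float64(0.13300623666162487)) (array([468.669, 154.177,  -0.319]), np.float64(0.1031667878841308)) (array([469.156, 153.407,  -0.351]), np.float64(0.2574291803114215))
deep [447.906 291.486] [449.238 297.838] [147  68  41] (array([450.082, 296.149,  -0.054]), np.float64(0.35393933929195365)) (array([450.06 , 297.67 ,   0.015]), np.float64(0.2816579339325765)) (array([450.252, 297.06 ,  -0.003]), np.float64(0.6449623550853802))
[617.169  58.861  12.   ]
rack (array([620.782,  60.863,  -0.176]), np.float64(0.2726001318253756))
[149 177 187][153 183 186][55 71 83][ 91 144 182]
```

View pics/a.png

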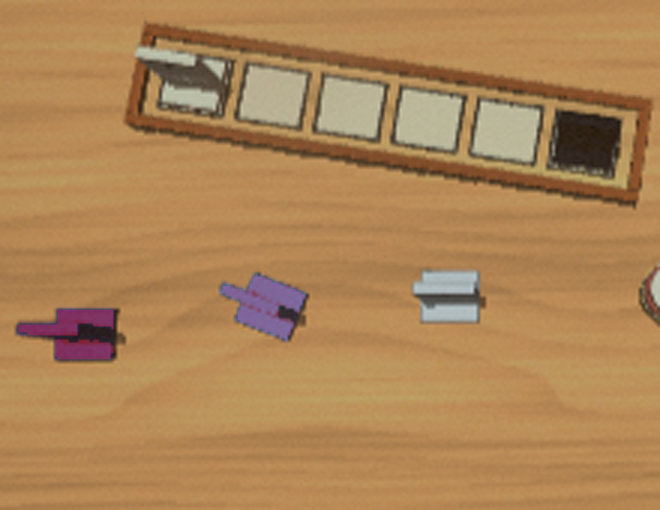

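View pics/l.png

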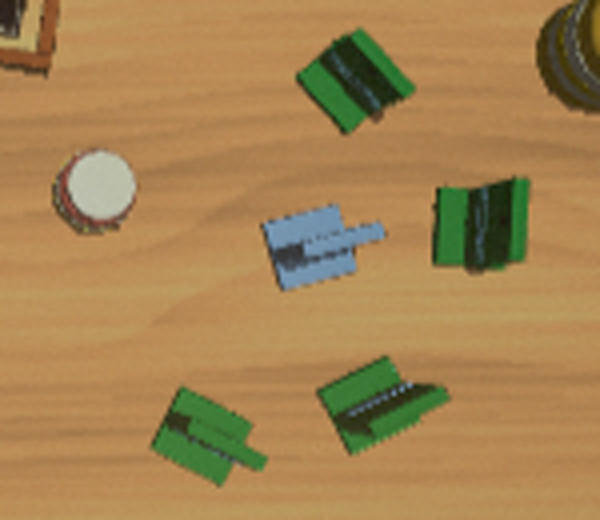

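The light tile is confirmed as the only blue one in that cluster, at crop (310,248), or top (388,242). The others around it are green, and the jar is at (335,228). From the white end the order is pale, light, mid, deep. I'll tighten the mask and refit once.

```bash
cat >> h.py <<'E'
def bluemask(im):
    b,g,r=[c.astype(float) for c in cv2.split(im)]
    return ((b>.98*r+3)&(b>1.02*g)).astype(float)
E
python3 - <<'E'
from h import *; from cell import cams
np.set_printoptions(precision=3,suppress=True)
t=cv2.imread("pics/top0.png");s=cv2.imread("pics/side0.png")
ct,cs=[(c["K"],c["pose"]) for c in map(cams.camera_params,("top","side"))]
for n,u,v in (("pale",(260,229),(293,247)),("light",(388,244),(321,166)),("mid",(200,235),(287,303)),("deep",(140,242),(286,378))):
    p0=ground(u,*ct,4); vt=(bluemask(t),*ct,(u[0]-26,u[1]-24,u[0]+26,u[1]+24)); vs=(bluemask(s),*cs,(v[0]-28,v[1]-38,v[0]+28,min(420,v[1]+38)))
    print(n,*[fit(TILE,0,vv,[*p0[:2],a]) for vv,a in (([vt],0),([vs],0),([vt,vs],0))])
p0=ground((240,168),*ct,12)
m=creammask(t); m[:,:188]=0; m[:,294:]=0
ms=creammask(s); y,x=np.mgrid[:420,:560]; ms[(y>306)|(y<212)|(x<188)]=0
print("rack",fit(MARKS,12,[(m,*ct,(185,140,297,195))],[*p0[:2],-.15]),fit(MARKS,12,[(ms,*cs,(180,205,265,315))],[*p0[:2],-.15]))
E
```

```text
pale (array([472.943,  13.53 ,  -0.018]), np.float64(8.366079990024627)) (array([ 545.493, -138.719,    0.317]), np.float64(1.0)) (array([475.77 ,  12.273,   0.128]), np.float64(12.59277230035072))
light (array([ 439.565, -279.588,    0.21 ]), np.float64(0.08966412104193909)) (array([ 439.016, -277.11 ,    0.162]), np.float64(0.14199920248002984)) (array([ 439.529, -280.007,    0.19 ]), np.float64(0.2529256088228046))
mid (array([469.226, 153.321,  -0.396]), np.float64(0.0999101571859207)) (array([468.569, 154.132,  -0.328]), np.float64(0.08442675655826587)) (array([469.022, 153.189,  -0.375]), np.float64(0.2070978490778964))
deep (array([450.101, 295.988,  -0.05 ]), np.float64(0.2688759951613357)) (array([450.216, 297.479,   0.009]), np.float64(0.07700424520394346)) (array([450.143, 297.16 ,   0.002]), np.float64(0.3505126902312958))
rack (array([620.782,  60.863,  -0.176]), np.float64(0.2726001318253756)) (array([620.822,  59.236,  -0.17 ]), np.float64(0.40753977074028447))
```

{"api": "move_arm", "payload": {
  "plan": [
    [[20, -36, -6], [0, 0, -8], 0.5],
    [[20, -36, -8], [0, 0, -8], 0.5],
    [[21, -36, -8], [0, 0, -8], 0.5],
    [[21, -36, -8], [0, 0, -8], 0.5],
    [[21, -36, -8], [0, 0, -8], 0.5],
    [[21, -36, -8], [0, 0, -8], 0.5],
    [[21, -36, -8], [0, 0, -8], 0.5],
    [[20, -35, -8], [0, 0, -8], 0.5],
    [[0, 0, -8], [0, 0, 0], 0.5],
    [[0, 0, 0], [0, 0, 0], 0.5]
  ]
}}

```text
clock: 1.35
eef_pos: [449.0, 297.7, 160.5]
tool_rot: [-3.14, 0.0, 1.572]
force: [-0.6, 0.3, 0.6]
width: 42.5
gripper_force: 0.0
```

```bash
cat >> h.py <<'E'
def wrist(name):
    from cell import cams,status
    s=status.read_state(); im=cams.get_image("wrist"); c=cams.camera_params("wrist")
    T=np.eye(4); T[:3,:3]=R.from_euler("xyz",s["tool_rot"]).as_matrix(); T[:3,3]=s["eef_pos"]
    cv2.imwrite(f"pics/{name}.png",im); print("t",s["clock"],s["eef_pos"],s["tool_rot"],s["width"])
    return im,c["K"],T@c["tool_from_camera"],s
def outline(im,parts,K,T):
    im=im.copy()
    for q in parts: cv2.polylines(im,[cv2.convexHull(np.round(proj(q,K,T)).astype(np.int32))],True,(0,0,255),1)
    return im
E
python3 - <<'E'
from h import *
np.set_printoptions(precision=3,suppress=True)
im,K,T,s=wrist("w1"); m=bluemask(im)
p,c=fit(TILE,0,[(m,K,T,(0,0,560,420))],[450,297,0],(5,5,.1)); print(p,c)
cv2.imwrite("pics/w1o.png",outline(im,place(TILE,p,0),K,T))
E
```

```text
t 1.35 [448.966 297.671 160.54 ] [-3.14   0.     1.572] 42.54546964069862
[450.04  297.417  -0.018] 0.843026839121298
```

View pics/w1o.png

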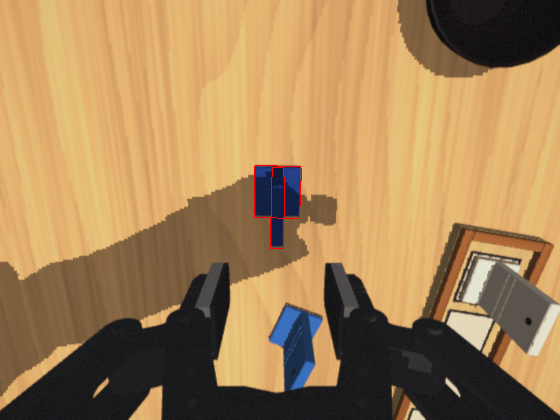

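The outline sits on the deep tile, with its foot at (278,190). I'm descending and gripping.

{"api": "move_arm", "payload": {
  "plan": [
    [[1, 0, -40], [0, 0, -1], 0.5],
    [[0, 0, -40], [0, 0, 0], 0.5],
    [[0, 0, -30], [0, 0, 0], 0.5],
    [[0, 0, -11], [0, 0, 0], 0.5],
    [[0, 0, 0], [0, 0, 0], 0.0],
    [[0, 0, 0], [0, 0, 0], 0.0],
    [[0, 0, 0], [0, 0, 0], 0.0],
    [[0, 0, 0], [0, 0, 0], 0.0]
  ]
}}

```text
clock: 2.4
eef_pos: [451.2, 297.5, 41.0]
tool_rot: [3.141, -0.001, 1.553]
force: [0.4, -0.3, -1.4]
width: 8.2
gripper_force: 61.7
```

{"api": "move_arm", "payload": {
  "plan": [
    [[0, 0, 20], [0, 0, 0], 0.0],
    [[0, 0, 50], [0, 0, 0], 0.0],
    [[0, 0, 40], [0, 0, 0], 0.0],
    [[10, -20, 10], [0, 0, 0], 0.0],
    [[20, -45, 0], [0, 0, -2], 0.0],
    [[24, -50, 0], [0, 0, -2], 0.0],
    [[24, -50, 0], [0, 0, -2], 0.0],
    [[24, -50, 0], [0, 0, -2], 0.0],
    [[24, -50, 0], [0, 0, -1], 0.0],
    [[18, -40, 0], [0, 0, 0], 0.0]
  ]
}}

```text
clock: 3.65
eef_pos: [594.7, -12.3, 159.2]
tool_rot: [-3.14, 0.002, 1.393]
force: [0.2, 1.1, -1.4]
width: 8.0
gripper_force: 61.7
```

{"api": "move_arm", "payload": {
  "plan": [
    [[9, -24, 0], [0, 0, 0], 0.0],
    [[0, 0, 0], [0, 0, 0], 0.0],
    [[0, 0, 0], [0, 0, 0], 0.0]
  ]
}}

```text
clock: 4.03
eef_pos: [602.8, -31.4, 159.4]
tool_rot: [-3.139, -0.001, 1.396]
force: [-0.4, 1.3, -1.5]
width: 8.2
gripper_force: 61.7
```

```bash
python3 - <<'E'
from h import *
np.set_printoptions(precision=3,suppress=True)
im,K,T,s=wrist("w2")
o=outline(im,place(MARKS,[620.8,60.3,-.174],12),K,T)
e=s["eef_pos"]; a=s["tool_rot"][2]-np.pi/2
o=outline(o,place(TILE,[e[0],e[1],a],e[2]-41),K,T); cv2.imwrite("pics/w2o.png",o); print(s["width"],s["gripper_force"])
E
```

```text
t 4.025 [602.81  -31.351 159.381] [-3.139 -0.001  1.396] 8.238944645313639
8.238944645313639 61.69593572616577
```

View pics/w2o.png

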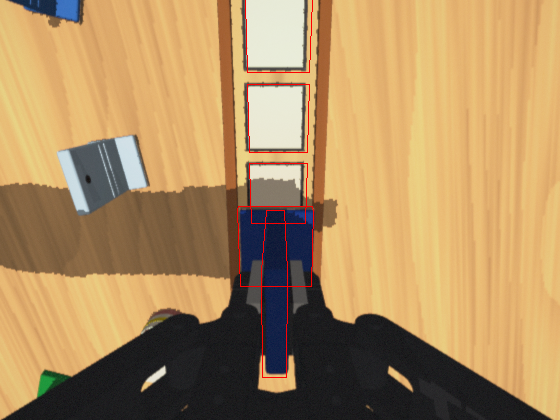

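Predicted outlines are within about 1 mm of the marks: mark c is at (277,118) and the carried foot at (276,246). I'll refine the rack from the marks in this view.

```bash
python3 - <<'E'
from h import *; from cell import cams,status
np.set_printoptions(precision=3,suppress=True)
im=cv2.imread("pics/w2.png"); s=status.read_state(); c=cams.camera_params("wrist")
T=np.eye(4); T[:3,:3]=R.from_euler("xyz",s["tool_rot"]).as_matrix(); T[:3,3]=s["eef_pos"]; T=T@c["tool_from_camera"]
h=cv2.cvtColor(im,cv2.COLOR_BGR2HSV); print(h[117,275],h[117,240],h[117,210],h[30,275])
m=((h[...,1]<45)&(h[...,2]>180)).astype(float); m[:,:225]=0; m[:,325:]=0; m[160:]=0
ys,xs=np.where(m>0); print(xs.min(),xs.max(),ys.max(),m.sum())
# cream area inside outline: try a few outline widths
for w in (0,1,2):
    M=[box(-24+w,24-w,62*k-26.5+w,62*k+26.5-w,0,0) for k in (-.5,.5,1.5)]
    print(w,fit(M,12,[(m,c["K"],T,(225,0,325,160))],[620.8,60.3,-.174],(4,4,.05)))
E
```

```text
[ 30  22 234] [ 22 112 235] [ 18 125 234] [ 33  20 235]
245 303 147 7118.0
0 (array([617.728,  65.227,  -0.173]), np.float64(0.18001626236002558))
1 (array([619.274,  63.96 ,  -0.173]), np.float64(0.10824004081686005))
2 (array([618.055,  63.298,  -0.173]), np.float64(0.03942929854177813))
```

```bash
python3 - <<'E'
from h import *; from cell import cams,status
np.set_printoptions(precision=3,suppress=True)
im=cv2.imread("pics/w2.png"); s=status.read_state(); c=cams.camera_params("wrist"); K=c["K"]
T=np.eye(4); T[:3,:3]=R.from_euler("xyz",s["tool_rot"]).as_matrix(); T[:3,3]=s["eef_pos"]; T=T@c["tool_from_camera"]
h=cv2.cvtColor(im,cv2.COLOR_BGR2HSV)
m=((h[...,1]<45)&(h[...,2]>180)).astype(np.uint8); m[:,:225]=0; m[:,325:]=0; m[155:]=0
for q in cv2.findContours(m,0,1)[0]:
    if cv2.contourArea(q)<500: continue
    b=cv2.boxPoints(cv2.minAreaRect(q)); W=np.array([ground(x,K,T,12)[:2] for x in b]); print(b.round(1).tolist(),"\n",W.tolist(),W.mean(0),[np.linalg.norm(W[i]-W[i-1]) for i in range(2)])
for p in ((620.8,60.3,-.174),): 
  for k in (.5,-.5): print(k,p[0]-62*k*np.sin(p[2]),p[1]+62*k*np.cos(p[2]))
# outline dark extents along column 275 and row 117
print(im[70:90,275].sum(1),im[145:158,275].sum(1)); print(im[117,238:254].sum(1),im[117,298:314].sum(1))
E
```

```text
[[248.0, 147.0], [248.0, 86.0], [301.0, 86.0], [301.0, 147.0]] 
 [[587.4346126126145, 12.955799188346575], [596.7093465724281, 59.25970991193115], [637.400962141319, 52.157373853946396], [630.2827230527787, 5.49147128370403]] [612.957  32.466] [np.float64(43.49341052803899), np.float64(47.223647024801146)]
[[245.0, 66.0], [245.0, 0.0], [303.0, 0.0], [303.0, 66.0]] 
 [[597.2839227917766, 73.83997125580093], [606.1543785843938, 117.53055027556705], [647.7347021452847, 110.25561954617], [641.09172254435, 66.18922316345245]] [623.066  91.954] [np.float64(44.47085861026456), np.float64(44.58196587243775)]
0.5 626.1668230491072 90.8319047941587
-0.5 615.4331769508927 29.7680952058413
[272 408 499 504 505 505 508 503 503 509 506 496 415 247 214 275 397 577
 680 685] [679 675 638 477 235 220 374 508 515 517 521 522 521]
[571 571 574 576 575 576 559 301 182 303 649 682 683 680 680 685] [682 682 682 665 342 195 273 523 548 550 552 550 552 552 554 551]
```

Wrist and overview differ by about 2.5 mm on mark c. I'll back off along the rack so the wrist sees mark d centrally.

{"api": "move_arm", "payload": {
  "plan": [
    [[-6, -35, 0], [0, 0, 0], 0.0],
    [[-5, -30, 0], [0, 0, 0], 0.0],
    [[0, 0, 0], [0, 0, 0], 0.0],
    [[0, 0, 0], [0, 0, 0], 0.0]
  ]
}}

```text
clock: 4.58
eef_pos: [592.9, -94.7, 160.2]
tool_rot: [-3.141, -0.001, 1.398]
force: [0.3, 0.2, -1.5]
width: 8.2
gripper_force: 61.7
```

```bash
cat >> h.py <<'E'
def marks(im,K,T):
    """clean cream mark blobs -> world centre"""
    h=cv2.cvtColor(im,cv2.COLOR_BGR2HSV); m=((h[...,1]<45)&(h[...,2]>150)).astype(np.uint8)
    for q in cv2.findContours(m,0,1)[0]:
        if cv2.contourArea(q)<1000: continue
        b=cv2.boxPoints(cv2.minAreaRect(q)); W=np.array([ground(x,K,T,12)[:2] for x in b])
        print("mark",b.mean(0).round(0),W.mean(0).round(1),[round(float(np.linalg.norm(W[i]-W[i-1])),1) for i in range(2)])
E
python3 - <<'E'
from h import *
np.set_printoptions(precision=3,suppress=True)
im,K,T,s=wrist("w3"); marks(im,K,T)
o=outline(im,place(MARKS,[620.8,60.3,-.174],12),K,T); cv2.imwrite("pics/w3o.png",o)
for k in (.5,-.5,-1.5): print(k,620.8+10.73*k,60.3+61.07*k)
E
```

```text
t 4.575 [592.914 -94.716 160.168] [-3.141 -0.001  1.398] 8.247550122521494
mark [273. 114.] [602.2 -29.5] [47.9, 42.1]
mark [119.  81.] [488.2  15.2] [44.9, 15.6]
mark [273.  32.] [612.5  28.8] [43.3, 42.3]
0.5 626.165 90.835
-0.5 615.435 29.764999999999997
-1.5 604.7049999999999 -31.305000000000007
```

View pics/w3o.png

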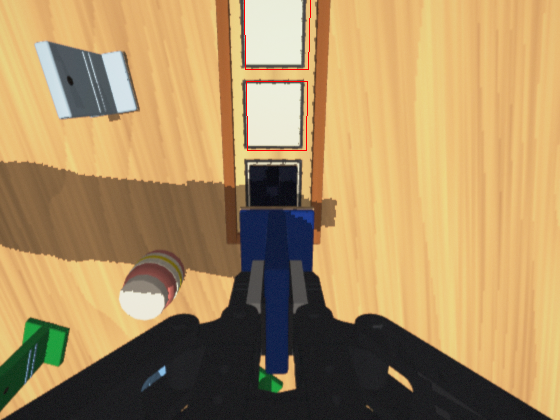

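The wrist puts mark d (273,114) at (602,-29.5), with navy (273,185) beyond it and the carried tile above navy. Both wrist views agree, so I'll use about (602.5,-29.8).

{"api": "move_arm", "payload": {
  "plan": [
    [[5, 33, 0], [0, 0, 0], 0.0],
    [[5, 32, 0], [0, 0, 0], 0.0],
    [[0, 0, -30], [0, 0, 0], 0.0],
    [[0, 0, -40], [0, 0, 0], 0.0],
    [[0, 0, -25], [0, 0, 0], 0.0],
    [[0, 0, 0], [0, 0, 0], 0.0],
    [[0, 0, 0], [0, 0, 0], 0.0]
  ]
}}

```text
clock: 5.5
eef_pos: [603.8, -31.0, 66.2]
tool_rot: [3.14, -0.001, 1.397]
force: [0.2, 0.3, -0.8]
width: 8.4
gripper_force: 61.6
```

{"api": "move_arm", "payload": {
  "plan": [
    [[-1, 1, -6], [0, 0, 0], 0.0],
    [[0, 0, -4], [0, 0, 0], 0.0],
    [[0, 0, -2], [0, 0, 0], 0.0],
    [[0, 0, -1], [0, 0, 0], 0.0],
    [[0, 0, 0], [0, 0, 0], 0.0]
  ]
}}

```text
clock: 6.12
eef_pos: [601.9, -30.8, 52.8]
tool_rot: [3.142, -0.0, 1.396]
force: [-1.6, -1.0, 3.8]
width: 8.4
gripper_force: 62.6
```

{"api": "move_arm", "payload": {
  "plan": [
    [[0, 0, 0], [0, 0, 0], 0.4],
    [[0, 0, 0], [0, 0, 0], 0.4],
    [[0, 0, 0], [0, 0, 0], 0.4],
    [[0, 0, 30], [0, 0, 0], 0.4],
    [[0, 0, 40], [0, 0, 0], 0.4],
    [[0, 0, 37], [0, 0, 0], 0.4],
    [[0, 0, 0], [0, 0, 0], 0.4],
    [[0, 0, 0], [0, 0, 0], 0.4]
  ]
}}

```text
clock: 7.12
eef_pos: [601.4, -30.5, 158.8]
tool_rot: [-3.141, -0.0, 1.396]
force: [-1.1, 0.5, -0.2]
width: 34.3
gripper_force: 0.0
```

```bash
python3 - <<'E'
from h import *
np.set_printoptions(precision=3,suppress=True)
im,K,T,s=wrist("w4"); marks(im,K,T)
m=bluemask(im); m[300:]=0
p,c=fit(TILE,12,[(m,K,T,(220,100,340,300))],[602.5,-30,-.174],(4,4,.05)); print(p,c)
cv2.imwrite("pics/w4o.png",cv2.resize(outline(im,place(TILE,p,12),K,T)[60:300,160:400],None,fx=2.4,fy=2.4))
E
```

```text
t 7.125 [601.415 -30.491 158.789] [-3.141 -0.     1.396] 34.29479980810437
mark [276. 117.] [612.7  31.9] [47.9, 42.0]
mark [276.  33.] [623.1  91.2] [45.1, 42.1]
[602.877 -32.087  -0.173] 0.3887919245765728
```

View pics/w4o.png

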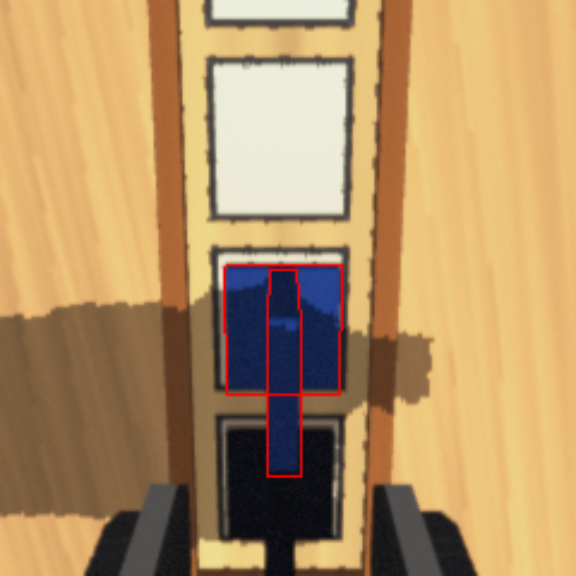

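Deep tile is upright on mark d but sits about 2.5 mm toward navy (foot top edge at row 265, outline at 250). I'll regrip, lift slightly, shift and set down.

{"api": "move_arm", "payload": {
  "plan": [
    [[1, 0, -40], [0, 0, 0], 0.4],
    [[0, 0, -40], [0, 0, 0], 0.4],
    [[0, 0, -26], [0, 0, 0], 0.4],
    [[0, 0, 0], [0, 0, 0], 0.0],
    [[0, 0, 0], [0, 0, 0], 0.0],
    [[0, 0, 0], [0, 0, 0], 0.0],
    [[0, 0, 3], [0, 0, 0], 0.0],
    [[0, 0, 2], [0, 0, 0], 0.0],
    [[-1, 2.6, 0], [0, 0, 0], 0.0],
    [[0, 0, 0], [0, 0, 0], 0.0]
  ]
}}

```text
clock: 8.43
eef_pos: [601.8, -27.6, 58.4]
tool_rot: [-3.141, -0.0, 1.397]
force: [0.1, -0.1, -0.2]
width: 8.5
gripper_force: 61.0
```

{"api": "move_arm", "payload": {
  "plan": [
    [[0, 0, -3], [0, 0, 0], 0.0],
    [[0, 0, -2], [0, 0, 0], 0.0],
    [[0, 0, 0], [0, 0, 0], 0.0],
    [[0, 0, 0], [0, 0, 0], 0.4],
    [[0, 0, 0], [0, 0, 0], 0.4],
    [[0, 0, 30], [0, 0, 0], 0.4],
    [[0, 0, 40], [0, 0, 0], 0.4],
    [[0, 0, 37], [0, 0, 0], 0.4],
    [[0, 0, 0], [0, 0, 0], 0.4],
    [[0, 0, 0], [0, 0, 0], 0.4]
  ]
}}

```text
clock: 9.68
eef_pos: [601.5, -27.9, 160.0]
tool_rot: [-3.141, -0.0, 1.396]
force: [-0.4, 0.3, -0.9]
width: 34.0
gripper_force: 0.0
```

```bash
python3 - <<'E'
from h import *
np.set_printoptions(precision=3,suppress=True)
im,K,T,s=wrist("w5"); marks(im,K,T)
m=bluemask(im); m[300:]=0
p,c=fit(TILE,12,[(m,K,T,(220,100,340,300))],[602.5,-30,-.174],(4,4,.05)); print(p,c)
b=bluemask(im).astype(np.uint8); n,l,st,ce=cv2.connectedComponentsWithStats(b); print([(ce[i].round(),st[i,4]) for i in range(1,n) if st[i,4]>300])
E
```

```text
t 9.675 [601.477 -27.916 159.969] [-3.141 -0.     1.396] 33.9995476125468
mark [277. 120.] [613.1  31.6] [47.6, 42.3]
mark [276.  36.] [623.4  92.5] [48.2, 43.0]
[602.323 -28.977  -0.167] 0.37274841286825017
[(array([53.,  9.]), np.int32(1301)), (array([105., 175.]), np.int32(4401)), (array([277., 231.]), np.int32(4854)), (array([413., 357.]), np.int32(565)), (array([132., 360.]), np.int32(363)), (array([456., 394.]), np.int32(510)), (array([ 87., 402.]), np.int32(614))]
```

Deep is now within 0.5 mm of mark d and squared. Next is mid_tile.

{"api": "move_arm", "payload": {
  "plan": [
    [[-20, 27, 0], [0, 0, -2], 0.45],
    [[-30, 41, 0], [0, 0, -3], 0.45],
    [[-30, 41, 0], [0, 0, -3], 0.45],
    [[-30, 41, 0], [0, 0, -3], 0.45],
    [[-22, 31, 0], [0, 0, -0.5], 0.45],
    [[0, 0, 0], [0, 0, 0], 0.45],
    [[0, 0, 0], [0, 0, 0], 0.45]
  ]
}}

```text
clock: 10.6
eef_pos: [470.1, 152.1, 159.8]
tool_rot: [3.141, 0.001, 1.195]
force: [-0.3, -0.6, 0.5]
width: 38.3
gripper_force: 0.0
```

```bash
cat >> h.py <<'E'
def tilelook(name,p0,z=0,mk=bluemask):
    im,K,T,s=wrist(name); m=mk(im); c=proj(np.array([[*p0[:2],z+30.]]),K,T)[0]
    x0,y0=(c-75).astype(int); roi=(max(x0,0),max(y0,0),min(x0+150,560),min(y0+150,420))
    p,f=fit(TILE,z,[(m,K,T,roi)],p0,(5,5,.1)); d=p[:2]-s["eef_pos"][:2]
    print("tile",p.round(2),"cost",round(f,3),"d",d.round(1),"dyaw deg",np.degrees(p[2]+np.pi/2-s["tool_rot"][2]).round(1)); return im,K,T,s,p
E
python3 - <<'E'
from h import *
tilelook("w6",[469,153.4,-.375])
E
```

```text
t 10.6 [470.11781648 152.097923   159.76836005] [3.14148470e+00 1.19837758e-03 1.19526154e+00] 38.26218051907103
tile [ 4.6836e+02  1.5431e+02 -3.8000e-01] cost 0.051 d [-1.8  2.2] dyaw deg -0.5
```

{"api": "move_arm", "payload": {
  "plan": [
    [[-2.3, 2.7, -40], [0, 0, -0.5], 0.45],
    [[0, 0, -40], [0, 0, 0], 0.45],
    [[0, 0, -30], [0, 0, 0], 0.45],
    [[0, 0, -9], [0, 0, 0], 0.45],
    [[0, 0, 0], [0, 0, 0], 0.0],
    [[0, 0, 0], [0, 0, 0], 0.0],
    [[0, 0, 0], [0, 0, 0], 0.0],
    [[0, 0, 0], [0, 0, 0], 0.0]
  ]
}}

```text
clock: 11.65
eef_pos: [468.0, 155.9, 42.0]
tool_rot: [3.141, -0.001, 1.187]
force: [-0.5, -1.1, 3.7]
width: 8.2
gripper_force: 60.6
```

{"api": "move_arm", "payload": {
  "plan": [
    [[0, 0, 20], [0, 0, 0], 0.0],
    [[0, 0, 50], [0, 0, 0], 0.0],
    [[0, 0, 40], [0, 0, 0], 0.0],
    [[14, -13, 9], [0, 0, 2], 0.0],
    [[35, -30, 0], [0, 0, 4], 0.0],
    [[40, -34, 0], [0, 0, 4], 0.0],
    [[35, -30, 0], [0, 0, 2], 0.0],
    [[20, -16, 0], [0, 0, 0], 0.0],
    [[0, 0, 0], [0, 0, 0], 0.0],
    [[0, 0, 0], [0, 0, 0], 0.0]
  ]
}}

```text
clock: 12.9
eef_pos: [610.5, 33.7, 160.1]
tool_rot: [-3.14, -0.001, 1.397]
force: [-0.2, -0.3, -0.9]
width: 8.4
gripper_force: 60.0
```

```bash
python3 - <<'E'
from h import *
im,K,T,s=wrist("w7"); marks(im,K,T); print(s["width"])
E
```

```text
t 12.9 [610.45208314  33.68687166 160.05088511] [-3.13974777e+00 -6.64268464e-04  1.39711268e+00] 8.438138626457071
mark [279. 122.] [623.3  92.3] [47.7, 42.3]
mark [279.  36.] [633.9 153.6] [47.6, 42.3]
8.438138626457071
```

{"api": "move_arm", "payload": {
  "plan": [
    [[1.4, -1.5, -30], [0, 0, 0], 0.0],
    [[0, 0, -40], [0, 0, 0], 0.0],
    [[0, 0, -25], [0, 0, 0], 0.0],
    [[0, 0, -6], [0, 0, 0], 0.0],
    [[0, 0, -3], [0, 0, 0], 0.0],
    [[0, 0, -2], [0, 0, 0], 0.0],
    [[0, 0, 0], [0, 0, 0], 0.0],
    [[0, 0, 0], [0, 0, 0], 0.0]
  ]
}}

```text
clock: 13.95
eef_pos: [613.4, 31.1, 54.9]
tool_rot: [3.141, -0.0, 1.396]
force: [-0.5, 0.3, -1.2]
width: 8.2
gripper_force: 60.0
```

{"api": "move_arm", "payload": {
  "plan": [
    [[-0.8, 0.5, 0], [0, 0, 0], 0.0],
    [[0, 0, -1], [0, 0, 0], 0.0],
    [[0, 0, -0.7], [0, 0, 0], 0.0],
    [[0, 0, 0], [0, 0, 0], 0.0]
  ]
}}

```text
clock: 14.45
eef_pos: [612.3, 31.6, 54.0]
tool_rot: [3.141, -0.001, 1.396]
force: [-4.1, 0.2, 9.8]
width: 7.8
gripper_force: 61.6
```

Contact. Releasing and looking.

{"api": "move_arm", "payload": {
  "plan": [
    [[0, 0, 0], [0, 0, 0], 0.4],
    [[0, 0, 0], [0, 0, 0], 0.4],
    [[0, 0, 0], [0, 0, 0], 0.4],
    [[0, 0, 30], [0, 0, 0], 0.4],
    [[0, 0, 40], [0, 0, 0], 0.4],
    [[0, 0, 36], [0, 0, 0], 0.4],
    [[0, 0, 0], [0, 0, 0], 0.4],
    [[0, 0, 0], [0, 0, 0], 0.4]
  ]
}}

```text
clock: 15.45
eef_pos: [611.7, 31.7, 158.0]
tool_rot: [-3.14, 0.0, 1.396]
force: [0.2, 0.4, -0.7]
width: 34.0
gripper_force: 0.0
```

```bash
python3 - <<'E'
from h import *
im,K,T,s,p=tilelook("w8",[612.6,31,-.174],12); marks(im,K,T)
E
```

```text
t 15.45 [611.65496944  31.72663499 157.99195542] [-3.14046189e+00  7.77253341e-06  1.39636882e+00] 34.027223571967866
tile [ 6.1268e+02  3.0100e+01 -1.8000e-01] cost 0.358 d [ 1.  -1.6] dyaw deg -0.2
mark [277. 119.] [623.4  92.5] [47.9, 41.9]
mark [277.  34.] [633.9 152.4] [46.4, 42.0]
```

Mid is within about 1.2 mm and squared. Next is pale_tile.

{"api": "move_arm", "payload": {
  "plan": [
    [[-20, -2, 2], [0, 0, 2], 0.45],
    [[-45, -6, 0], [0, 0, 3], 0.45],
    [[-45, -6, 0], [0, 0, 3], 0.45],
    [[-28, -3, 0], [0, 0, 2], 0.45],
    [[0, 0, 0], [0, 0, 0], 0.45],
    [[0, 0, 0], [0, 0, 0], 0.45]
  ]
}}

```text
clock: 16.25
eef_pos: [475.0, 14.6, 160.2]
tool_rot: [3.141, 0.0, 1.571]
force: [0.5, 0.4, -0.0]
width: 38.4
gripper_force: 0.0
```

```bash
python3 - <<'E'
from h import *
im,K,T,s,p=tilelook("w9",[474,13.5,-.02])
a=outline(im,place(TILE,p,0),K,T); m=np.uint8(bluemask(im)*255); cv2.imwrite("pics/w9o.png",np.hstack([a[60:320,150:410],cv2.cvtColor(m[60:320,150:410],8)]))
E
```

```text
t 16.25 [474.98655765  14.63745825 160.20441431] [3.14128833e+00 1.49853313e-04 1.57064336e+00] 38.36894451624462
tile [ 4.7394e+02  1.5670e+01 -1.0000e-02] cost 0.303 d [-1.  1.] dyaw deg -0.5
```

View pics/w9o.png

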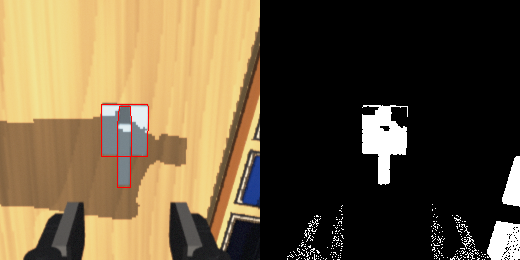

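The outline sits on the pale tile, foot at crop (125,130). Picking it.

{"api": "move_arm", "payload": {
  "plan": [
    [[-1.9, 2.2, -40], [0, 0, -0.5], 0.45],
    [[0, 0, -40], [0, 0, 0], 0.45],
    [[0, 0, -30], [0, 0, 0], 0.45],
    [[0, 0, -9], [0, 0, 0], 0.45],
    [[0, 0, 0], [0, 0, 0], 0.0],
    [[0, 0, 0], [0, 0, 0], 0.0],
    [[0, 0, 0], [0, 0, 0], 0.0],
    [[0, 0, 0], [0, 0, 0], 0.0]
  ]
}}

```text
clock: 17.3
eef_pos: [472.8, 16.9, 42.3]
tool_rot: [3.14, -0.0, 1.562]
force: [0.2, 0.4, 4.0]
width: 8.0
gripper_force: 59.0
```

{"api": "move_arm", "payload": {
  "plan": [
    [[0, 0, 20], [0, 0, 0], 0.0],
    [[0, 0, 50], [0, 0, 0], 0.0],
    [[0, 0, 40], [0, 0, 0], 0.0],
    [[15, 13, 9], [0, 0, -1.5], 0.0],
    [[35, 30, 0], [0, 0, -3], 0.0],
    [[42, 36, 0], [0, 0, -3], 0.0],
    [[42, 36, 0], [0, 0, -2], 0.0],
    [[26, 22.5, 0], [0, 0, 0], 0.0],
    [[0, 0, 0], [0, 0, 0], 0.0],
    [[0, 0, 0], [0, 0, 0], 0.0]
  ]
}}

```text
clock: 18.55
eef_pos: [631.3, 153.3, 160.4]
tool_rot: [-3.14, 0.001, 1.396]
force: [-0.6, -0.7, -0.5]
width: 8.0
gripper_force: 58.7
```

{"api": "move_arm", "payload": {
  "plan": [
    [[0, 0, -30], [0, 0, 0], 0.0],
    [[0, 0, -40], [0, 0, 0], 0.0],
    [[0, 0, -25], [0, 0, 0], 0.0],
    [[0, 0, -7], [0, 0, 0], 0.0],
    [[0, 0, 0], [0, 0, 0], 0.0],
    [[0, 0, 0], [0, 0, 0], 0.0]
  ]
}}

```text
clock: 19.3
eef_pos: [633.2, 154.1, 60.1]
tool_rot: [3.139, -0.001, 1.396]
force: [0.1, 1.0, -1.0]
width: 8.2
gripper_force: 58.8
```

```bash
python3 - <<'E'
from cell import status
import time
for _ in range(3): s=status.read_state(); print(s["eef_pos"],s["tool_rot"],s["force"])
E
```

```text
[633.23455813 154.0701286   60.09748198] [ 3.13941112e+00 -8.31042285e-04  1.39592972e+00] [ 0.05265063  1.04129018 -0.97322472]
[633.23455813 154.0701286   60.09748198] [ 3.13941112e+00 -8.31042285e-04  1.39592972e+00] [ 0.05265063  1.04129018 -0.97322472]
[633.23455813 154.0701286   60.09748198] [ 3.13941112e+00 -8.31042285e-04  1.39592972e+00] [ 0.05265063  1.04129018 -0.97322472]
```

{"api": "move_arm", "payload": {
  "plan": [
    [[0, 0.3, -3], [0, 0, 0], 0.0],
    [[0, 0, -2], [0, 0, 0], 0.0],
    [[0, 0, -1], [0, 0, 0], 0.0],
    [[0, 0, -0.7], [0, 0, 0], 0.0],
    [[0, 0, 0], [0, 0, 0], 0.0]
  ]
}}

```text
clock: 19.92
eef_pos: [632.6, 154.8, 54.4]
tool_rot: [3.141, -0.001, 1.396]
force: [-4.5, -0.6, 14.7]
width: 8.1
gripper_force: 61.2
```

{"api": "move_arm", "payload": {
  "plan": [
    [[0, 0, 0], [0, 0, 0], 0.4],
    [[0, 0, 0], [0, 0, 0], 0.4],
    [[0, 0, 0], [0, 0, 0], 0.4],
    [[0, 0, 30], [0, 0, 0], 0.4],
    [[0, 0, 40], [0, 0, 0], 0.4],
    [[0, 0, 36], [0, 0, 0], 0.4],
    [[0, 0, 0], [0, 0, 0], 0.4],
    [[0, 0, 0], [0, 0, 0], 0.4]
  ]
}}

```text
clock: 20.92
eef_pos: [631.7, 154.6, 157.2]
tool_rot: [-3.14, 0.0, 1.396]
force: [-0.5, -0.9, -0.5]
width: 34.4
gripper_force: 0.0
```

```bash
python3 - <<'E'
from h import *
im,K,T,s,p=tilelook("w10",[634,153,-.174],12); marks(im,K,T)
cv2.imwrite("pics/w10o.png",cv2.resize(outline(im,place(TILE,p,12),K,T)[60:300,160:400],None,fx=2.4,fy=2.4))
E
```

```text
t 20.925 [631.6744232  154.64787943 157.15663638] [-3.14029167e+00  2.50203915e-04  1.39638381e+00] 34.40415079291135
tile [ 6.3310e+02  1.5359e+02 -1.6000e-01] cost 0.083 d [ 1.4 -1.1] dyaw deg 0.9
mark [280. 127.] [644.3 208.6] [59.4, 42.6]
```

View pics/w10o.png

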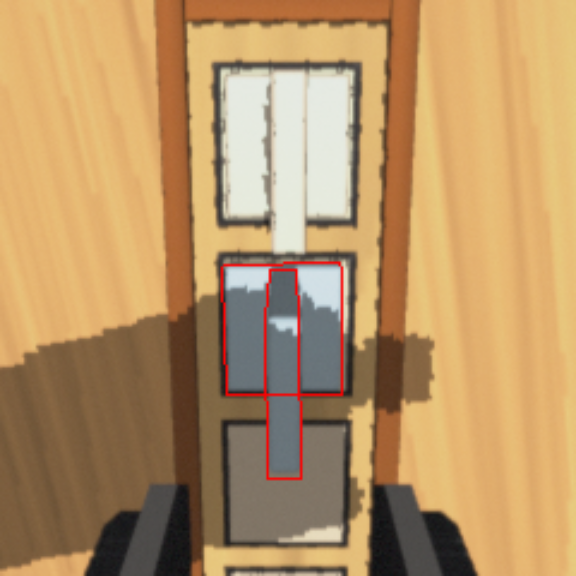

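Pale is upright on mark a, about 1 mm off in x, next to white at crop (288,145). Now the light tile.

{"api": "move_arm", "payload": {
  "plan": [
    [[-10, -22, 3], [0, 0, 1], 0.45],
    [[-18, -40, 0], [0, 0, 2], 0.45],
    [[-22, -50, 0], [0, 0, 3], 0.45],
    [[-22, -50, 0], [0, 0, 3], 0.45],
    [[-22, -50, 0], [0, 0, 3], 0.45],
    [[-22, -50, 0], [0, 0, 3], 0.45],
    [[-22, -50, 0], [0, 0, 3], 0.45],
    [[-22, -50, 0], [0, 0, 3], 0.45],
    [[-18, -40, 0], [0, 0, 0.4], 0.45],
    [[-14, -31, 0], [0, 0, 0], 0.45]
  ]
}}

```text
clock: 22.22
eef_pos: [438.4, -280.1, 159.7]
tool_rot: [-3.139, -0.001, 1.768]
force: [0.2, -0.1, 0.2]
width: 38.6
gripper_force: 0.0
```

{"api": "move_arm", "payload": {
  "plan": [
    [[0, 0, 0], [0, 0, 0], 0.45],
    [[0, 0, 0], [0, 0, 0], 0.45]
  ]
}}

```text
clock: 22.48
eef_pos: [440.2, -277.4, 160.0]
tool_rot: [-3.141, -0.002, 1.77]
force: [0.4, -0.4, 0.5]
width: 38.5
gripper_force: 0.0
```

```bash
python3 - <<'E'
from h import *
im,K,T,s,p=tilelook("w11",[439.5,-279.5,.2])
cv2.imwrite("pics/w11o.png",outline(im,place(TILE,p,0),K,T))
E
```

```text
t 22.475 [ 440.17498413 -277.39844422  160.01568003] [-3.14057144e+00 -1.93592269e-03  1.77017212e+00] 38.526236901306255
tile [ 4.3874e+02 -2.7782e+02  2.3000e-01] cost 0.061 d [-1.4 -0.4] dyaw deg 2.0
```

View pics/w11o.png

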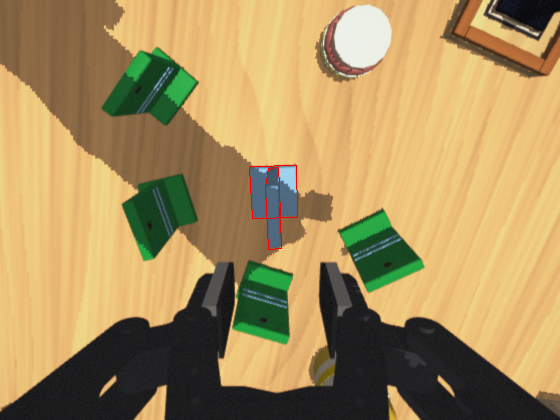

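Light blue (274,195) fits, and the greens and jar are clear of the fingers.

{"api": "move_arm", "payload": {
  "plan": [
    [[-2.3, 0.8, -40], [0, 0, 2], 0.45],
    [[0, 0, -40], [0, 0, 0], 0.45],
    [[0, 0, -30], [0, 0, 0], 0.45],
    [[0, 0, -8], [0, 0, 0], 0.45],
    [[0, 0, 0], [0, 0, 0], 0.0],
    [[0, 0, 0], [0, 0, 0], 0.0],
    [[0, 0, 0], [0, 0, 0], 0.0],
    [[0, 0, 0], [0, 0, 0], 0.0]
  ]
}}

```text
clock: 23.52
eef_pos: [438.4, -277.8, 43.5]
tool_rot: [3.141, 0.001, 1.805]
force: [-0.1, -0.2, 1.3]
width: 7.7
gripper_force: 60.7
```

{"api": "move_arm", "payload": {
  "plan": [
    [[0, 0, 20], [0, 0, 0], 0.0],
    [[0, 0, 50], [0, 0, 0], 0.0],
    [[0, 0, 47], [0, 0, 0], 0.0],
    [[9, 18, 0], [0, 0, -2], 0.0],
    [[18, 36, 0], [0, 0, -4], 0.0],
    [[24, 48, 0], [0, 0, -4], 0.0],
    [[24, 48, 0], [0, 0, -4], 0.0],
    [[24, 48, 0], [0, 0, -4], 0.0],
    [[24, 48, 0], [0, 0, -3], 0.0],
    [[24, 48, 0], [0, 0, -2.4], 0.0]
  ]
}}

```text
clock: 24.78
eef_pos: [585.5, 18.0, 160.2]
tool_rot: [3.141, -0.0, 1.395]
force: [0.6, 0.1, -1.6]
width: 8.3
gripper_force: 60.2
```

{"api": "move_arm", "payload": {
  "plan": [
    [[22, 46, 0], [0, 0, 0], 0.0],
    [[15, 30, 0], [0, 0, 0], 0.0],
    [[0, 0, 0], [0, 0, 0], 0.0],
    [[0, 0, 0], [0, 0, 0], 0.0],
    [[0, 0, 0], [0, 0, 0], 0.0]
  ]
}}

```text
clock: 25.4
eef_pos: [621.6, 90.5, 160.1]
tool_rot: [-3.141, 0.001, 1.394]
force: [0.0, -0.1, -0.9]
width: 8.0
gripper_force: 60.2
```

{"api": "move_arm", "payload": {
  "plan": [
    [[0.5, 2.7, -15], [0, 0, 0], 0.0],
    [[0, 0, -30], [0, 0, 0], 0.0],
    [[0, 0, -35], [0, 0, 0], 0.0],
    [[0, 0, -18], [0, 0, 0], 0.0],
    [[0, 0, 0], [0, 0, 0], 0.0],
    [[0, 0, 0], [0, 0, 0], 0.0]
  ]
}}

```text
clock: 26.15
eef_pos: [623.5, 94.8, 62.9]
tool_rot: [3.14, -0.0, 1.396]
force: [-0.4, -0.7, -1.4]
width: 8.0
gripper_force: 60.2
```

{"api": "move_arm", "payload": {
  "plan": [
    [[-0.5, -0.8, -3], [0, 0, 0], 0.0],
    [[0, 0, -3], [0, 0, 0], 0.0],
    [[0, 0, -1], [0, 0, 0], 0.0],
    [[0, 0, -0.7], [0, 0, 0], 0.0],
    [[0, 0, -0.4], [0, 0, 0], 0.0],
    [[0, 0, 0], [0, 0, 0], 0.0]
  ]
}}

```text
clock: 26.9
eef_pos: [622.1, 94.3, 55.6]
tool_rot: [3.141, -0.001, 1.396]
force: [-3.5, -0.1, 11.1]
width: 8.2
gripper_force: 61.9
```

Contact. Releasing, then retreating along -y and up so the wrist can see the row.

{"api": "move_arm", "payload": {
  "plan": [
    [[0, 0, 0], [0, 0, 0], 0.4],
    [[0, 0, 0], [0, 0, 0], 0.4],
    [[0, 0, 0], [0, 0, 0], 0.4],
    [[0, 0, 30], [0, 0, 0], 0.4],
    [[0, 0, 40], [0, 0, 0], 0.4],
    [[0, 0, 35], [0, 0, 0], 0.4],
    [[0, 0, 0], [0, 0, 0], 0.4],
    [[0, 0, 0], [0, 0, 0], 0.4]
  ]
}}

```text
clock: 27.9
eef_pos: [621.4, 94.4, 158.2]
tool_rot: [-3.14, 0.0, 1.396]
force: [0.1, 1.0, -0.8]
width: 33.8
gripper_force: 0.0
```

```bash
python3 - <<'E'
from h import *
from cell import cams
im,K,T,s,p=tilelook("w12",[623.4,92.3,-.174],12)
im,K,T,s,p=tilelook("w12",[634,153.4,-.174],12)
cv2.imwrite("pics/w12o.png",cv2.resize(im[0:300,160:400],None,fx=2,fy=2,interpolation=cv2.INTER_CUBIC))
t=cams.get_image("top"); cv2.imwrite("pics/top1.png",t)
E
```

```text
t 27.9 [621.44688293  94.40767049 158.15443079] [-3.14045221e+00  1.05640143e-04  1.39638685e+00] 33.76561032703335
tile [ 6.2269e+02  9.4220e+01 -1.8000e-01] cost 0.476 d [ 1.2 -0.2] dyaw deg -0.1
t 27.95 [621.12521089  94.35481541 157.63841408] [-3.13946695e+00  4.66302714e-04  1.39633843e+00] 34.263275205853
tile [ 6.3310e+02  1.5464e+02 -1.7000e-01] cost 0.736 d [12.  60.3] dyaw deg 0.1
```

View pics/w12o.png

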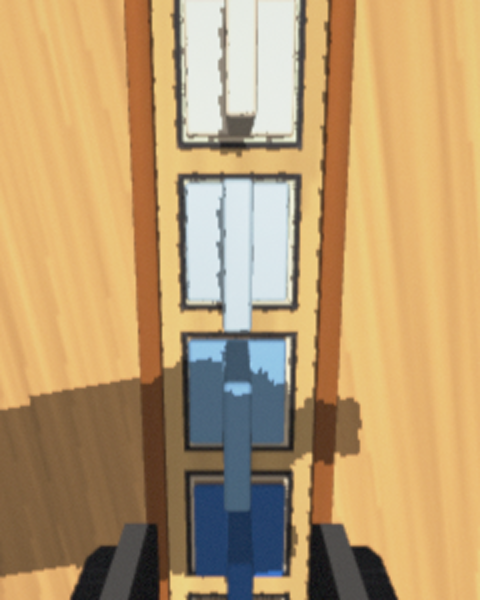

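The row reads white, pale, light, mid, deep. The single-tile fits are confounded by neighbouring tiles, so I'll back off and fit all four together with the marks in one view.

{"api": "move_arm", "payload": {
  "plan": [
    [[0, 0, 40], [0, 0, 0], 0.4],
    [[-4, -28, 50], [0, 0, 0], 0.4],
    [[-5, -28, 50], [0, 0, 0], 0.4],
    [[-5, -28, 2], [0, 0, 0], 0.4],
    [[0, 0, 0], [0, 0, 0], 0.4],
    [[0, 0, 0], [0, 0, 0], 0.4]
  ]
}}

```text
clock: 28.8
eef_pos: [607.6, 11.5, 299.6]
tool_rot: [-3.139, -0.001, 1.397]
force: [-0.8, -0.0, -1.0]
width: 34.3
gripper_force: 0.0
```

```bash
cat > row.py <<'E'
from h import *
import sys
np.set_printoptions(precision=2,suppress=True)
im,K,T,s=wrist(sys.argv[1]); roi=(0,0,560,int(sys.argv[2]))
b=bluemask(im); h=cv2.cvtColor(im,cv2.COLOR_BGR2HSV)
rk=np.array([618.4,62.3,-.174]); ks=(1.5,.5,-.5,-1.5)
centre=lambda r,k:np.array([r[0]-62*k*np.sin(r[2]),r[1]+62*k*np.cos(r[2]),r[2]])
P=[centre(rk,k) for k in ks]
zone=render(place([box(-31,31,-124,120,0,0),box(-15,15,-150,120,0,75)],rk,12),K,T,roi,2)>.5
b=b[:roi[3]]*zone
def cost(v,i,f):
    Q=[p if j!=i else v for j,p in enumerate(P)]
    return ((render(sum([place(TILE,q,12) for q in Q],[]),K,T,roi,4)*zone-b)**2).sum()
for f in (3,1,.4):
    for i in range(4):
        p=P[i]; S=np.vstack([p]+[p+np.array([1,1,.02])*f*e for e in np.eye(3)])
        P[i]=minimize(cost,p,args=(i,f),method="Nelder-Mead",options=dict(initial_simplex=S,xatol=.03,fatol=.1,maxiter=60)).x
print("tile cost",cost(P[0],0,0)/b.sum())
board=(h[...,0]>11)&(h[...,0]<28)&(h[...,1]>75)&(h[...,2]>90); nb=(~board)[:roi[3]].astype(float)
tl=sum([place(TILE,q,12) for q in P],[])
def rc(r):
    ch=render(place([box(-28,28,-120,120,0,0)],rk,12),K,T,roi,2)>.5
    return (((render(place(MARKS,r,12)+tl,K,T,roi,4)-nb)*ch)**2).sum()
for f in (3,1,.3):
    S=np.vstack([rk]+[rk+np.array([1,1,.01])*f*e for e in np.eye(3)]); o=minimize(rc,rk,method="Nelder-Mead",options=dict(initial_simplex=S,xatol=.03,fatol=.1,maxiter=100)); rn=o.x; rk0=rk; rk=rn
print("rack",rk,o.fun/nb.sum())
for k,p in zip(ks,P):
    d=p-centre(rk,k); c,sn=np.cos(rk[2]),np.sin(rk[2]); print(k,p,"err across/along mm",np.round([c*d[0]+sn*d[1],-sn*d[0]+c*d[1]],2),"deg",np.degrees(d[2]).round(1))
o=outline(cv2.resize(im,None,fx=1,fy=1),tl+place(MARKS,rk,12),K,T); cv2.imwrite(f"pics/{sys.argv[1]}o.png",cv2.resize(o[:260,160:400],None,fx=2.3,fy=2.3,interpolation=cv2.INTER_CUBIC))
E
python3 row.py w13 235
```

```text
t 28.8 [607.65  11.5  299.6 ] [-3.14 -0.    1.4 ] 34.304919305318535
tile cost 0.056800359609144015
rack [618.06  62.14  -0.17] 0.030423887536216616
1.5 [633.05 155.32  -0.18] err across/along mm [-1.46  1.37] deg -0.2
0.5 [622.81  94.88  -0.18] err across/along mm [-1.02  2.07] deg -0.1
-0.5 [612.81  30.69  -0.17] err across/along mm [ 0.31 -0.88] deg 0.3
-1.5 [602.08 -29.08  -0.17] err across/along mm [0.14 0.39] deg 0.2
```

View pics/w13o.png

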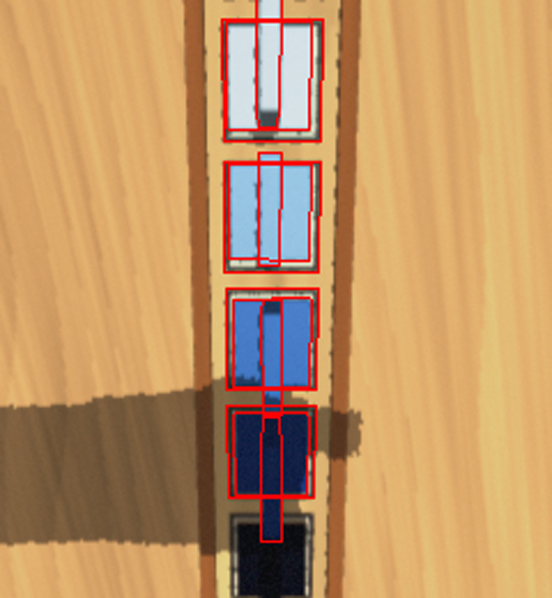

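The fit is clean. Mid and deep are within 0.9 mm, light is 2 mm off and pale 2 mm off. There's ample time, so I'll nudge both.

{"api": "move_arm", "payload": {
  "plan": [
    [[5, 28, -45], [0, 0, 0], 0.4],
    [[5, 28, -50], [0, 0, 0], 0.4],
    [[4.3, 27.5, -46], [0, 0, 0], 0.4],
    [[0, 0, 0], [0, 0, 0], 0.4],
    [[0, 0, -40], [0, 0, 0], 0.4],
    [[0, 0, -40], [0, 0, 0], 0.4],
    [[0, 0, -22.5], [0, 0, 0], 0.4],
    [[0, 0, 0], [0, 0, 0], 0.0],
    [[0, 0, 0], [0, 0, 0], 0.0],
    [[0, 0, 0], [0, 0, 0], 0.0]
  ]
}}

```text
clock: 30.1
eef_pos: [623.4, 93.7, 58.9]
tool_rot: [3.139, -0.001, 1.396]
force: [0.8, -1.0, -1.0]
width: 7.6
gripper_force: 61.1
```

{"api": "move_arm", "payload": {
  "plan": [
    [[0, 0, 3], [0, 0, 0], 0.0],
    [[0, 0, 2], [0, 0, 0], 0.0],
    [[0.6, -2.2, 0], [0, 0, 0], 0.0],
    [[0, 0, 0], [0, 0, 0], 0.0],
    [[0, 0, -3], [0, 0, 0], 0.0],
    [[0, 0, -2], [0, 0, 0], 0.0],
    [[0, 0, 0], [0, 0, 0], 0.0]
  ]
}}

```text
clock: 30.98
eef_pos: [622.8, 91.6, 57.9]
tool_rot: [-3.141, -0.0, 1.396]
force: [-1.7, 0.1, 5.3]
width: 8.3
gripper_force: 62.1
```

{"api": "move_arm", "payload": {
  "plan": [
    [[0, 0, 0], [0, 0, 0], 0.4],
    [[0, 0, 0], [0, 0, 0], 0.4],
    [[0, 0, 0], [0, 0, 0], 0.4],
    [[0, 0, 30], [0, 0, 0], 0.4],
    [[0, 0, 30], [0, 0, 0], 0.4],
    [[4, 25, 0], [0, 0, 0], 0.4],
    [[6.4, 36.5, 0], [0, 0, 0], 0.4],
    [[0, 0, 0], [0, 0, 0], 0.4],
    [[0, 0, -30], [0, 0, 0], 0.4],
    [[0, 0, -31.5], [0, 0, 0], 0.4]
  ]
}}

```text
clock: 32.22
eef_pos: [633.7, 152.3, 55.5]
tool_rot: [3.14, 0.0, 1.396]
force: [0.3, 0.4, -0.2]
width: 34.0
gripper_force: 0.0
```

{"api": "move_arm", "payload": {
  "plan": [
    [[0, 0, 0], [0, 0, 0], 0.4],
    [[0, 0, 0], [0, 0, 0], 0.0],
    [[0, 0, 0], [0, 0, 0], 0.0],
    [[0, 0, 0], [0, 0, 0], 0.0]
  ]
}}

```text
clock: 32.72
eef_pos: [633.9, 153.1, 56.8]
tool_rot: [3.14, -0.001, 1.396]
force: [0.1, 0.4, -1.2]
width: 8.0
gripper_force: 61.0
```

{"api": "move_arm", "payload": {
  "plan": [
    [[0, 0, 3], [0, 0, 0], 0.0],
    [[0, 0, 2], [0, 0, 0], 0.0],
    [[0, -1.4, 0], [0, 0, 0], 0.0],
    [[0, 0, 0], [0, 0, 0], 0.0],
    [[0, 0, -3], [0, 0, 0], 0.0],
    [[0, 0, -2], [0, 0, 0], 0.0],
    [[0, 0, 0], [0, 0, 0], 0.0]
  ]
}}

```text
clock: 33.6
eef_pos: [633.3, 151.6, 56.6]
tool_rot: [-3.141, -0.0, 1.396]
force: [-2.5, -0.1, 6.4]
width: 7.9
gripper_force: 62.2
```

{"api": "move_arm", "payload": {
  "plan": [
    [[0, 0, 0], [0, 0, 0], 0.4],
    [[0, 0, 0], [0, 0, 0], 0.4],
    [[0, 0, 0], [0, 0, 0], 0.4],
    [[0, 0, 40], [0, 0, 0], 0.4],
    [[0, 0, 50], [0, 0, 0], 0.4],
    [[-8, -45, 60], [0, 0, 0], 0.4],
    [[-9, -50, 50], [0, 0, 0], 0.4],
    [[-9, -47, 43], [0, 0, 0], 0.4],
    [[0, 0, 0], [0, 0, 0], 0.4],
    [[0, 0, 0], [0, 0, 0], 0.4]
  ]
}}

```text
clock: 34.85
eef_pos: [609.8, 25.6, 280.8]
tool_rot: [-3.141, -0.001, 1.396]
force: [-0.4, 1.0, -0.5]
width: 33.8
gripper_force: 0.0
```

```bash
python3 row.py w14 235; python3 - <<'E'
from h import *; from cell import cams
cv2.imwrite("pics/side1.png",cams.get_image("side"))
E
```

```text
t 34.85 [609.84  25.63 280.83] [-3.14 -0.    1.4 ] 33.81308664791334
tile cost 0.07838529410454319
rack [617.98  61.68  -0.17] 0.027062202586441996
1.5 [634.11 152.53  -0.16] err across/along mm [ 0.15 -0.73] deg 1.0
0.5 [623.61  93.11  -0.17] err across/along mm [0.11 0.93] deg 0.5
-0.5 [612.87  30.41  -0.18] err across/along mm [ 0.39 -0.69] deg -0.3
-1.5 [602.25 -29.15  -0.17] err across/along mm [0.25 0.82] deg 0.1
```

View pics/side1.png

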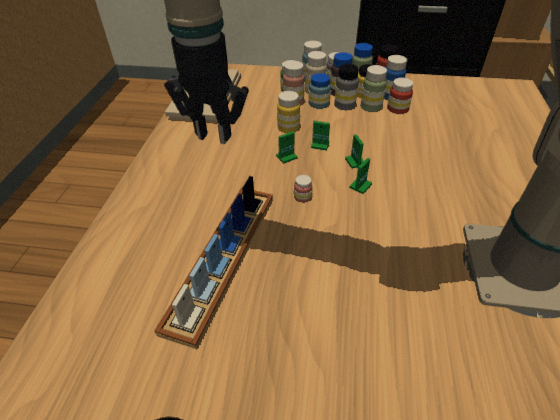

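All four tiles stand upright within about 1 mm and 1° of their marks. The side view shows the row darkening from white (185,308) to navy (250,195), with the pink jar still at (303,188). The robot is clear, so I'm handing in.

```bash
python3 -c "
from cell import ctrl; print(ctrl.finish_job())"
```

```text
the job is handed in; nothing more can be done
None
```

The job is handed in: all four tiles stand on their marks in order (white, pale, light, mid, deep, navy), each measured within about 1 mm and 1° of its mark, nothing was dropped or knocked over, and the pink jar is still where it stood.

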